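Load the tray sealing fixture, shut its frame lid and clamp it

TASK

Lift the fixture's frame lid open by its blue bar until it rests on its stop and let go, then lay the pale blue formed tray, dome up, flat into the sloping nest. Bring the lid back down gently, without letting it drop, and swing the red-knobbed clamp fully down over it so that it stays holding the lid tightly shut; do not force the clamp with more than about 60 N. Leave the carton, the bottle and the steel bowl where they are.

Things in the scene. Friction and masses are not known exactly. Their poses are not given: they have to be found in the camera images.
- tray: Pale blue rigid tray on the table beside the fixture (either side): flat flange 80 (x) x 120 (y) mm, 4 mm thick, with a raised dome in its middle, 42 (x) x 80 (y) mm, 30 mm above the flange (34 mm in all); about 90 g. Origin: centre of the flange's underside; z up out of the dome. It may lie in the nest either way round (half turn about z).
- seat (a point): Centre of the nest's floor on the sloping deck, where the tray's origin comes to lie. x up the slope (away), y along the hinge (left), z square to the deck, which slopes 28 degrees, low towards the robot. Nest 85 (x) x 125 (y) mm inside a rim 4 mm high; two brass sprung pins (7 mm thick, at y +-30 mm) stand 13 mm above its floor at its low rim. Lid stop posts behind are 0.20 m tall.
- hinge (a point): Middle of the lid's hinge axis, 60 mm up the slope from the seat and 9 mm above its floor; same axes as the seat. The lid turns about y.
- lid (a joint): Angle of the frame lid, rad: 0 fully shut (parallel to the deck, 1 mm above the tray's flange), growing as it opens; 2.06 upright, 2.27 its stop, where it rests leaning back. Lying on the sprung pins it reads about 0.05; only the clamp holds it at 0. The hinge is light and free: let go before it is past upright, it falls shut.
- lid_handle (a point): Middle of the lid's blue round handle bar, 12 mm thick, 90 mm free along y, 150 mm from the hinge; it can turn between the fingers. The aluminium frame is 140 mm wide, 8 mm thick, reaches 10 to 110 mm from the hinge, its 60 x 100 mm window passes over the dome; 34 mm free gap between bar and frame. Axes as the seat's when shut; they turn with the lid about y.
- clamp (a joint): Angle of the swing clamp, rad: 0 fully down across the frame's front bar (its stop), growing as it swings up and outwards; about 1.57 stands square to the deck, 2.2 fully open. It is stiff (about 6 to 11 N at the knob) and stays where it is left.
- clamp_pivot (a point): Pivot of the clamp, at the left side of the deck, on the axis of a steel bar 14 mm wide and 10 mm thick; same axes as the seat; the clamp turns about x. When down, the bar runs from here along -y, 15 mm above the shut lid's middle plane.
- clamp_knob (a point): Centre of the red ball (28 mm) at the end of the clamp bar, 115 mm from the pivot along the bar and 6 mm above the bar's middle plane (on the upper side when down).
- carton: Bystander: cardboard carton with a white band, 70 x 110 x 36 mm, on the table on the other side of the fixture from the tray. Origin: centre of its underside.
- bottle: Bystander: bottle with a blue cap, 64 mm across, 150 mm tall, standing behind the fixture to the left. Origin: centre of its underside.
- cup: Bystander: steel bowl, 84 mm across, 70 mm tall, standing behind the fixture to the right. Origin: centre of its underside.
Things that resemble listed ones, but are neither listed nor needed, are in the scene too. Of the things that look like the tray, the middle-sized one is meant.

How it is judged (in metres and radians):
On the way, in this order (a step that is already met when the one before it is completed fails the run):
1. the lid is lifted until it rests on its stop and is let go (value of joint lid above 2.2 rad and contact force between the fingers and lid below 0.5 N), for 0.3 s.
2. the tray lies flat in the nest, let go, with the lid still on its stop (x of tray in the frame of seat between -0.004 and 0.004 m and y of tray in the frame of seat between -0.004 and 0.004 m and z of tray in the frame of seat between -0.003 and 0.003 m and angle between the z axis of tray and the z axis of seat, either way round below 0.05 rad and angle between tray's own z axis and vertical below 0.7 rad and angle between the y axis of tray and the y axis of seat, either way round below 0.08 rad and contact force between the fingers and tray below 0.5 N and value of joint lid above 2.2 rad), for 0.2 s.
3. the lid is lowered onto its sprung pins, the clamp still up (value of joint lid below 0.09 rad and value of joint clamp above 0.8 rad), for 0.2 s.
At the end, for the whole second after the job is handed in: The tray lies in the nest within 4 mm along each side of the seat, within 3 mm of its floor, flat to 0.05 rad and square to 0.08 rad; the lid reads below 0.025 rad and the clamp below 0.05 rad; everything is let go and at rest; carton, bottle and bowl stand within 30 mm of where they began (x of tray in the frame of seat between -0.004 and 0.004 m and y of tray in the frame of seat between -0.004 and 0.004 m and z of tray in the frame of seat between -0.003 and 0.003 m and angle between the z axis of tray and the z axis of seat, either way round below 0.05 rad and angle between tray's own z axis and vertical below 0.7 rad and angle between the y axis of tray and the y axis of seat, either way round below 0.08 rad and value of joint lid below 0.025 rad and value of joint clamp below 0.05 rad and linear speed of tray below 0.02 m/s and contact force between the fingers and clamp below 0.5 N and contact force between the fingers and lid below 0.5 N and distance of each of carton, bottle, cup from where it was at the start of the episode below 0.03 m); the robot touches nothing.
It fails at once if the lid is dropped or slammed (closing faster than 4 rad/s) (velocity of joint lid below -4 rad/s).
It fails at once if the clamp is forced with more than 60 N (contact force between the fingers and clamp above 60 N).
It fails at once if the carton is pushed more than 30 mm away (distance of carton from where it was at the start of the episode above 0.03 m).
It fails at once if the bottle is pushed more than 30 mm away (distance of bottle from where it was at the start of the episode above 0.03 m).
It fails at once if the steel bowl is pushed more than 30 mm away (distance of cup from where it was at the start of the episode above 0.03 m).
It also fails if it takes over 72 s, if anything falls off the work surface, if the arm or the gripper's body presses on something with over 40 N, if the wrist force passes 120 N, or if a joint passes its speed limit or range.

ROBOT

A 6-joint arm with a two-finger parallel gripper is mounted at the origin on the work surface. World frame = base frame: x ahead of the robot, y to its left, z up, the work surface at z = 0. Lengths are in m, angles in degrees, forces in N, time in s.
With the tool pointing down it reaches from about 0.425 to 0.925 m from the base axis. Payload 12.5 kg.
Tool frame: the origin (TCP) lies midway between the tips of the shut fingers; the grasp point (between the pads) lies 19 mm behind it; z points along the fingers, y is the line along which they close (so a half turn about z gives the same grasp; the last joint's range is limited). The gripper opens to 85 mm and grips with 20 to 120 N. Pads are 22 mm wide; open, the fingers measure 114 mm over their backs; the gripper's body (76 mm by 85 mm) begins 54 mm behind the grasp point. The pads swing forward as they close: fully open they stand 13 mm farther back than shut.
Start: joints at [62.762, 28.126, 89.318, -0, 62.55, -6.05], TCP at [0.226, 0.583, 0.231] pointing down, gripper open.
Joint ranges: [-177.58, 177.58], [-47.91, 125.51], [2.72, 160], [-65.01, 245.01], [3.68, 167.84], [-153.87, 153.87]. Speed limits (degrees/s): [127.2, 127.2, 159.86, 180, 180, 180].

INTERFACE

Orientations are given as [roll, pitch, yaw] about the fixed x, y, z axes, in that order (R = Rz(yaw) Ry(pitch) Rx(roll)).
In Python, from bench import r gives the robot as it stands.
- The arm moves only by the tool arm_command, never from a script. Its argument "rows" is a list of rows, each a list of 5 numbers: the finger opening in mm, from 0 to 85.4, then the shift along the tool's x, y, z in mm, then the turn about the tool's z in rad. In form: [[gripper, x, y, z, yaw], ...]. A call has exactly 5 rows; each row shifts and turns the commanded pose from where the row before left it, along the tool's axes as they then stand; what a row does not reach is not made up. A row lasts 1/12 s, in which the tool goes at most 41.7 mm and 7.16 degrees, less where a joint would pass 70% of its speed; a pose out of reach is approached as far as the arm can. A call is refused whole if a number of a shift passes 41.7 or a number of a turn 0.125, either way. A call with a gripper value outside its range is refused whole. The fingers move at their own pace and stop on an object; "newtons" is the grip in N (left out, the last holds). Time passes only in rows, so rows that do not move let the fingers close, or fill a call up. It gives the time, the measured TCP pose, the force, the opening and the grip force at its end, in the units of the state.
- r.state(): the state, without advancing time (a new reading comes with each control period).
- r.capture(name): name is "scene" or "top"; returns a dict with "img" (480x640x3 uint8, red, green, blue), "mtx" (3x3 intrinsics, pixels), "R" (3x3) and "t" (3): a world point X has camera coordinates R X + t. Camera axes: x right, y down, z forward; pixel columns grow to the right and rows downward; lengths in m; the calibration is good to about 2 mm. A picture is of the moment at which its call begins. There is no depth.
- r.hand_in(): hands the job in; it is judged then, once.
The state is a dict: "time_s": time; "joint_positions": joint angles; "qd": joint speeds; "joint_torque": joint torques, N m; "eef_pos": TCP position; "eef_rot": TCP orientation; "force": force on the tool from outside, world axes, zero at the start; "moment": the same for the moment, N m; "opening": opening from 0.0 (shut) to 1.0 (fully open); "finger_force": force on a finger pad.
Only numpy, scipy, OpenCV 4.12 (cv2) and the standard library are available. Lean on these libraries where they do the work, as an engineer would, in place of code of your own. Each camera call takes 0.05 s, during which the arm holds its last target. There are 200 camera calls.

## Working session

There is one attempt and no reset: what is moved stays moved. The work goes in short steps, Python scripts to look and compute and a tool call to move; the robot and the scene stay as the last step left them, time stands still between calls to the robot, and variables do not carry over. Pictures are saved under pics/ and viewed, at most 13 in all, crops included, and the job is handed in when it is done.

Besides the shell and the picture viewer there is one more tool, called after "Request:" by a JSON object that holds its "fn" and its "kwargs", one argument or row to a line. arm_command: Moves the arm, as the interface text tells. Its arguments: {"type":"object","properties":{"rows":{"type":"array"},"newtons":{"type":"number"}},"required":["rows"]}

```bash
ls; mkdir -p pics; python3 - <<'E'
from bench import r
import cv2,numpy as np
print(r.state())
for n in("scene","top"):
    c=r.capture(n); cv2.imwrite(f"pics/{n}0.png",c["img"][:,:,::-1]); print(n,c["mtx"].tolist(),c["R"].round(4).tolist(),c["t"].round(4).tolist())
    np.savez(f"pics/{n}0.npz",**c)
E
```

```text
pics
{'time_s': 0.0, 'joint_positions': array([ 6.27605508e+01,  2.81649497e+01,  8.93512930e+01,  7.86549026e-05,
        6.25493345e+01, -6.04974483e+00]), 'qd': array([-0.03776246,  0.10353412,  0.08803179, -0.09611685, -0.02459544,
       -0.1004228 ]), 'joint_torque': array([ 5.31360110e-04, -6.18461394e+01, -2.61592752e+01, -5.77117430e-05,
        4.09848348e-03, -1.03907232e-05]), 'eef_pos': array([0.225774  , 0.58254394, 0.23071202]), 'eef_rot': array([-1.79934795e+02, -6.98067155e-03,  1.58810255e+02]), 'force': array([ 0.07960043, -0.4787477 , -0.88972749]), 'moment': array([-0.0078998 ,  0.04093603, -0.04322247]), 'finger_force': 0.0, 'opening': 0.9977216235271764}
scene [[476.557882955514, 0.0, 315.38990910956886], [0.0, 476.557882955514, 238.1950478751177], [0.0, 0.0, 1.0]] [[0.7856, 0.6186, -0.0106], [0.5273, -0.6785, -0.5115], [-0.3237, 0.3963, -0.8592]] [-0.3577, -0.1881, 1.2001]
top [[531.1687778861029, 0.0, 317.6341360841136], [0.0, 531.1687778861029, 234.36652000324517], [0.0, 0.0, 1.0]] [[-0.0671, -0.9977, -0.0044], [-0.9772, 0.0666, -0.2018], [0.2017, -0.0092, -0.9794]] [0.0386, 0.4725, 1.1849]
```

View pics/scene0.png

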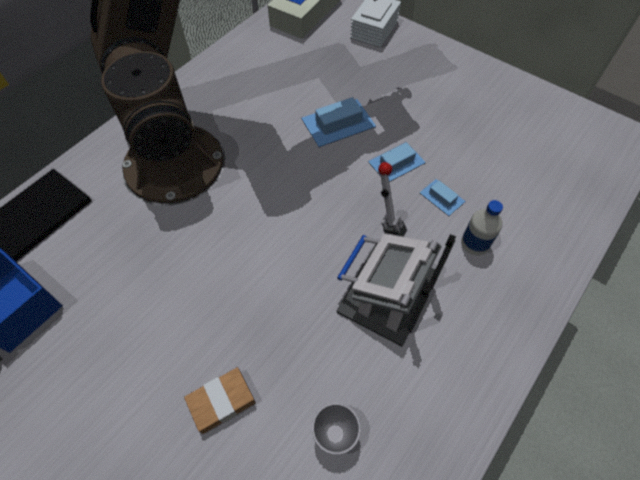

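View pics/top0.png

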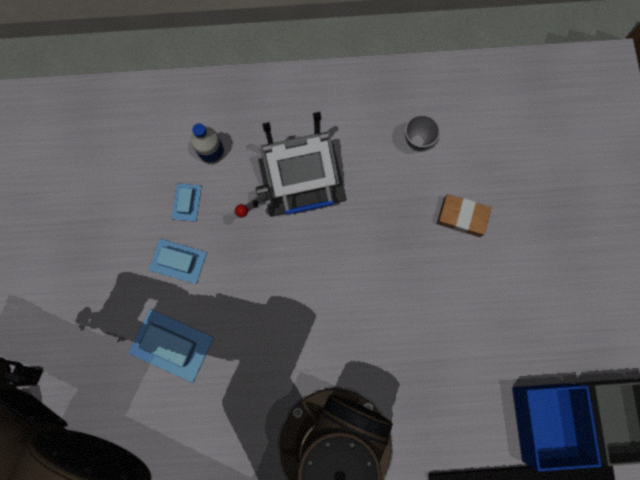

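```bash
cat > h.py <<'E'
import cv2,numpy as np
def crop(img,u0,v0,u1,v1,s,name):
    a=cv2.resize(img[v0:v1,u0:u1,::-1],None,fx=s,fy=s,interpolation=cv2.INTER_CUBIC)
    a=cv2.convertScaleAbs(a,alpha=1.4,beta=15)
    for u in range(-(-u0//20)*20,u1,20): cv2.putText(a,str(u),(int((u-u0)*s),8),0,.3,(0,0,255)); cv2.line(a,(int((u-u0+.5)*s),10),(int((u-u0+.5)*s),16),(0,0,255))
    for v in range(-(-v0//20)*20,v1,20): cv2.putText(a,str(v),(8,int((v-v0)*s)+4),0,.3,(0,0,255)); cv2.line(a,(0,int((v-v0+.5)*s)),(6,int((v-v0+.5)*s)),(0,0,255))
    cv2.imwrite(name,a)
def ray(c,p):
    d=c["R"].T@np.linalg.solve(c["mtx"],[p[0],p[1],1.]); return -c["R"].T@c["t"],d
def onz(c,p,z):
    o,d=ray(c,p); return o+d*(z-o[2])/d[2]
def tri(c1,p1,c2,p2):
    o1,d1=ray(c1,p1);o2,d2=ray(c2,p2)
    s=np.linalg.lstsq(np.c_[d1,-d2],o2-o1,rcond=None)[0]
    a,b=o1+s[0]*d1,o2+s[1]*d2; return (a+b)/2,np.linalg.norm(a-b)
def proj(c,X):
    q=(c["R"]@np.atleast_2d(X).T).T+c["t"]; q=q@c["mtx"].T; return q[:,:2]/q[:,2:]
E
python3 - <<'E'
from h import *
t=np.load("pics/top0.npz");s=np.load("pics/scene0.npz")
crop(t["img"],145,105,350,300,3,"pics/t1.png"); crop(s["img"],330,135,470,345,2.8,"pics/s1.png")
E
```

```text
(no output)
```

View pics/t1.png

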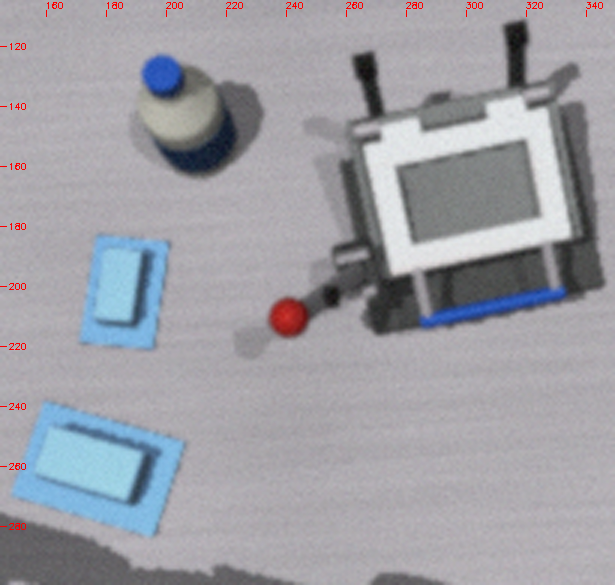

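View pics/s1.png

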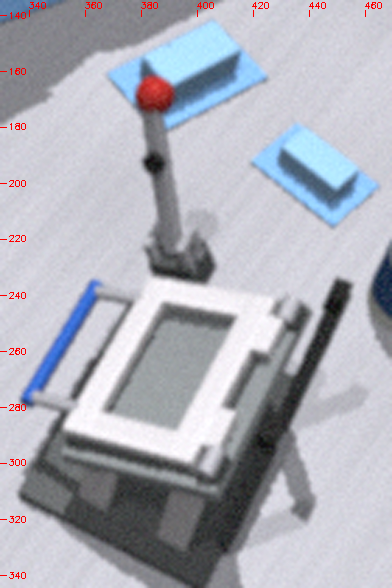

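```bash
python3 - <<'E'
from h import *
t=np.load("pics/top0.npz");s=np.load("pics/scene0.npz")
T=lambda x,y:(145+x/3-.33,105+y/3-.33); S=lambda x,y:(330+x/2.8-.33,135+y/2.8-.33)
P={"barL":((420,322),(97,285)),"barR":((565,293),(27,400)),"knob":((289,317),(155,93)),"frNL":((395,275),(152,278)),"frNR":((583,237),(65,432)),
"winNL":((411,244),(163,302)),"winNR":((541,217),(107,412)),"winFR":((525,140),(180,430)),"winFL":((397,166),(240,318))}
W={}
for k,(a,b) in P.items():
    W[k],e=tri(t,T(*a),s,S(*b)); print(k,W[k].round(4),round(e,4))
d=W["barL"]-W["barR"]; print(np.linalg.norm(d), np.degrees(np.arctan2(-d[0],d[1])))
# tray by colour
for n,c,(u0,v0,u1,v1) in(("top",t,(140,230,215,290)),("top small",t,(165,180,205,228)),("scene",s,(362,138,430,185))):
    h=cv2.cvtColor(c["img"],cv2.COLOR_RGB2HSV); m=np.zeros(h.shape[:2],np.uint8)
    m[v0:v1,u0:u1]=cv2.inRange(h,(90,60,60),(115,255,255))[v0:v1,u0:u1]
    cs=max(cv2.findContours(m,0,2)[0],key=cv2.contourArea)
    g=np.array([onz(c,p[0],.004)[:2] for p in cs],np.float32)*1000
    print(n,cv2.minAreaRect(g), len(cs))
E
```

```text
barL [0.5251 0.0783 0.0769] 0.0007
barR [ 0.5407 -0.0324  0.0797] 0.0024
knob [0.503  0.1611 0.2038] 0.0007
frNL [0.5585 0.0951 0.0982] 0.0022
frNR [ 0.5796 -0.0464  0.1005] 0.0073
winNL [0.5787 0.0803 0.1054] 0.0007
winNR [ 0.5952 -0.0169  0.1042] 0.0042
winFR [ 0.6466 -0.0092  0.1308] 0.0021
winFL [0.6326 0.0869 0.1309] 0.0016
0.11179746087353325 8.008259679206638
top ((441.87384033203125, 344.013671875), (121.06727600097656, 80.63763427734375), 69.82304382324219) 93
top small ((586.033935546875, 320.9485168457031), (62.5162467956543, 91.92396545410156), 80.2686767578125) 36
scene ((441.6144104003906, 345.0938415527344), (121.7373275756836, 81.09999084472656), 69.75910186767578) 94
```

The pale blue boxes in the top view are at (170,345) large, (178,260) middle and (186,202) small. The one at (178,260) measures 121x81 mm on the table, which fits the 120x80 tray, and the crop confirms it. Its centre is (0.4415, 0.3445), with the long axis at 69.8°. The blue bar runs through (285,212) to (333,203) in the top view, and the red knob is at (241,211).

I'll raise and turn the tool first, then travel to the bar.

Request:
{"fn": "arm_command", "kwargs": {
  "rows": [
    [40,0,0,-6,0.106],
    [40,0,0,-6,0.106],
    [40,0,0,-6,0.106],
    [40,0,0,-6,0.106],
    [40,0,0,-6,0.106]
  ]
}}

```text
time_s: 0.52
eef_pos: [0.2258, 0.5826, 0.2612]
eef_rot: [-180.0, 0.0, 128.1]
force: [0.5, 0.0, -0.4]
opening: 0.467
finger_force: 0.0
```

Request:
{"fn": "arm_command", "kwargs": {
  "rows": [
    [40,0,0,0,0.106],
    [40,0,0,0,0.106],
    [40,0,0,0,0.106],
    [40,0,0,0,0.106],
    [40,0,0,0,0.106]
  ]
}}

```text
time_s: 0.93
eef_pos: [0.2258, 0.5827, 0.261]
eef_rot: [-180.0, 0.0, 97.8]
force: [-0.0, 0.6, -0.5]
opening: 0.468
finger_force: 0.0
```

Request:
{"fn": "arm_command", "kwargs": {
  "rows": [
    [40,-28,10.6,0,0],
    [40,-28,10.6,0,0],
    [40,-28,10.6,0,0],
    [40,-28,10.6,0,0],
    [40,-28,10.6,0,0]
  ]
}}

```text
time_s: 1.35
eef_pos: [0.2983, 0.4503, 0.261]
eef_rot: [-180.0, 0.0, 98.1]
force: [-0.5, 0.1, 0.3]
opening: 0.472
finger_force: 0.0
```

Request:
{"fn": "arm_command", "kwargs": {
  "rows": [
    [40,-28,10.6,0,0],
    [40,-28,10.6,0,0],
    [40,-28,10.6,0,0],
    [40,-28,10.6,0,0],
    [40,-28,10.6,0,0]
  ]
}}

```text
time_s: 1.77
eef_pos: [0.3705, 0.319, 0.2612]
eef_rot: [-180.0, 0.0, 98.1]
force: [1.3, 1.1, 0.9]
opening: 0.466
finger_force: 0.0
```

Request:
{"fn": "arm_command", "kwargs": {
  "rows": [
    [40,-28,10.6,0,0],
    [40,-28,10.6,0,0],
    [40,-28,10.6,0,0],
    [40,-28,10.6,0,0],
    [40,-28,10.6,0,0]
  ]
}}

```text
time_s: 2.18
eef_pos: [0.4427, 0.1878, 0.2612]
eef_rot: [-180.0, -0.0, 98.1]
force: [1.6, 0.2, 0.8]
opening: 0.47
finger_force: 0.0
```

Request:
{"fn": "arm_command", "kwargs": {
  "rows": [
    [40,-28,10.6,0,0],
    [40,-28,10.6,0,0],
    [40,-28,10.6,0,0],
    [40,-28,10.6,0,0],
    [40,-28,10.6,0,0]
  ]
}}

```text
time_s: 2.6
eef_pos: [0.5148, 0.0566, 0.2611]
eef_rot: [-180.0, -0.0, 98.1]
force: [0.5, 0.4, -0.8]
opening: 0.464
finger_force: 0.0
```

```bash
cat > to.py <<'E'
import numpy as np,sys
from bench import r
def to(x,y,z,yaw=None,tag=""):
    "shift in present tool axes (mm) from measured TCP to a world point, and turn (rad)"
    s=r.state(); w=np.radians(s["eef_rot"][2]); d=(np.array([x,y,z])-s["eef_pos"])*1000
    tx=np.cos(w)*d[0]+np.sin(w)*d[1]; ty=np.sin(w)*d[0]-np.cos(w)*d[1]
    a=0 if yaw is None else -np.radians((yaw-s["eef_rot"][2]+180)%360-180)
    print(tag,"tool shift",round(tx,1),round(ty,1),round(-d[2],1),"turn",round(a,3))
def st():
    s=r.state(); print("t",round(s["time_s"],2),s["eef_pos"].round(4),s["eef_rot"].round(1),"F",s["force"].round(1),"open mm",round(s["opening"]*85.4,1),"ff",round(float(s["finger_force"]),1))
E
python3 -c "
from to import *
st(); to(.5335,.0235,.12,98)"
```

```text
t 2.6 [0.5148 0.0566 0.2611] [-180.    -0.    98.1] F [ 0.5  0.4 -0.8] open mm 39.7 ff 0.0
 tool shift -35.4 13.8 141.1 turn 0.001
```

Request:
{"fn": "arm_command", "kwargs": {
  "rows": [
    [30,-12,4.6,10,0],
    [30,-12,4.6,15,0],
    [30,-11.4,4.6,20,0],
    [30,0,0,25,0],
    [30,0,0,30,0]
  ]
}}

```text
time_s: 3.02
eef_pos: [0.5333, 0.0248, 0.1604]
eef_rot: [179.9, 0.0, 98.0]
force: [0.5, 0.1, -0.3]
opening: 0.354
finger_force: 0.0
```

Request:
{"fn": "arm_command", "kwargs": {
  "rows": [
    [30,0,0,30,0],
    [30,0,0,20,0],
    [30,0,0,15,0],
    [30,0,0,10,0],
    [30,0,0,6,0]
  ]
}}

```text
time_s: 3.43
eef_pos: [0.5324, 0.0254, 0.0788]
eef_rot: [-179.9, -0.0, 98.1]
force: [0.3, -0.9, 0.5]
opening: 0.353
finger_force: 0.0
```

Request:
{"fn": "arm_command", "kwargs": {
  "rows": [
    [30,0,0,4,0],
    [30,0,0,3,0],
    [30,0,0,2,0],
    [30,0,0,1,0],
    [30,0,0,0,0]
  ]
}}

```text
time_s: 3.85
eef_pos: [0.5333, 0.025, 0.0706]
eef_rot: [180.0, 0.0, 98.1]
force: [-0.5, 0.3, 0.2]
opening: 0.351
finger_force: 0.0
```

```bash
python3 - <<'E'
from to import *
from h import *
st(); to(.5335,.0235,.07,98)
c=r.capture("scene");t=r.capture("top");crop(c["img"],320,170,460,330,3.5,"pics/s2a.png");crop(t["img"],240,100,370,230,4,"pics/t2a.png")
a=cv2.imread("pics/s2a.png");b=cv2.imread("pics/t2a.png");h=min(a.shape[0],b.shape[0]);m=np.hstack([a[:h],b[:h]]);m=cv2.resize(m,None,fx=.79,fy=.79);cv2.imwrite("pics/m2.png",m);print(m.shape)
E
```

```text
t 3.85 [0.5333 0.025  0.0706] [180.    0.   98.1] F [-0.5  0.3  0.2] open mm 30.0 ff 0.0
 tool shift -1.5 0.0 0.6 turn 0.001
(411, 798, 3)
```

View pics/m2.png

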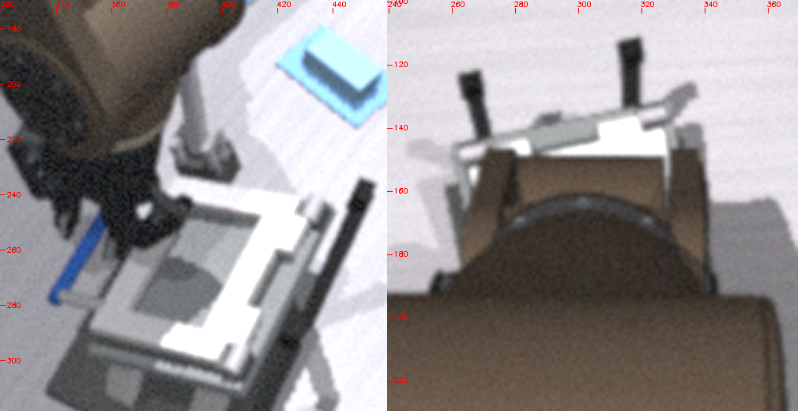

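The left half shows the fingers straddling the blue bar near (355,250), and no force is reading. I'll close on it.

Request:
{"fn": "arm_command", "kwargs": {
  "rows": [
    [8,0,0,0,0],
    [8,0,0,0,0],
    [8,0,0,0,0],
    [8,0,0,0,0],
    [8,0,0,0,0]
  ],
  "newtons": 40
}}

```text
time_s: 4.37
eef_pos: [0.5333, 0.025, 0.0704]
eef_rot: [180.0, 0.0, 98.1]
force: [1.2, -0.4, 0.8]
opening: 0.122
finger_force: 39.1
```

```bash
python3 -c "
from to import *
st()"
```

```text
t 4.37 [0.5333 0.025  0.0704] [180.    0.   98.1] F [ 1.2 -0.4  0.8] open mm 10.4 ff 39.1
```

Request:
{"fn": "arm_command", "kwargs": {
  "rows": [
    [8,0,-7.5,-19.5,0],
    [8,0,-4.7,-20.4,0],
    [8,0,-1.8,-20.8,0],
    [8,0,1.1,-20.9,0],
    [8,0,4,-20.5,0]
  ]
}}

```text
time_s: 4.78
eef_pos: [0.5225, 0.0236, 0.1728]
eef_rot: [-179.8, -0.0, 98.1]
force: [-1.4, -1.6, -4.8]
opening: 0.118
finger_force: 38.9
```

Request:
{"fn": "arm_command", "kwargs": {
  "rows": [
    [8,0,6.8,-19.8,0],
    [8,0,9.5,-18.6,0],
    [8,0,12,-17.1,0],
    [8,0,14.3,-15.3,0],
    [8,0,16.3,-13.2,0]
  ]
}}

```text
time_s: 5.2
eef_pos: [0.5767, 0.0316, 0.2595]
eef_rot: [-179.2, -0.0, 98.1]
force: [-40.7, -3.4, 46.0]
opening: 0.106
finger_force: 42.0
```

Request:
{"fn": "arm_command", "kwargs": {
  "rows": [
    [8,0,17.9,-10.8,0],
    [8,0,19.3,-8.2,0],
    [8,0,17.7,-4.9,0],
    [8,0,15.5,-2.5,0],
    [8,0,15.7,-0.8,0]
  ]
}}

```text
time_s: 5.62
eef_pos: [0.6707, 0.0454, 0.293]
eef_rot: [179.1, 0.0, 98.1]
force: [-1.9, 7.3, 43.2]
opening: 0.097
finger_force: 18.7
```

Request:
{"fn": "arm_command", "kwargs": {
  "rows": [
    [8,0,10.5,0.4,0],
    [8,0,7.8,0.8,0],
    [8,0,5.2,0.7,0],
    [8,0,0,0,0],
    [8,0,0,0,0]
  ]
}}

```text
time_s: 6.03
eef_pos: [0.6949, 0.0488, 0.2895]
eef_rot: [179.0, 0.0, 98.1]
force: [6.0, 7.1, 38.5]
opening: 0.093
finger_force: 33.0
```

```bash
python3 -c "
from to import *
st()"
```

```text
t 6.03 [0.6949 0.0488 0.2895] [179.    0.   98.1] F [ 6.   7.1 38.5] open mm 7.9 ff 33.0
```

```bash
python3 - <<'E'
from to import *
from h import *
c=r.capture("scene");crop(c["img"],300,120,480,330,2.8,"pics/s3.png")
E
```

```text
(no output)
```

View pics/s3.png

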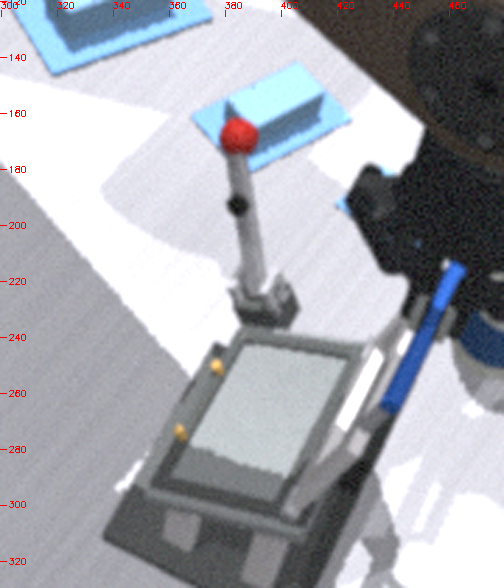

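The lid is past upright and still held: in the scene view the bar runs (463,231) to (439,280), and the brass pins are at (378,265) and (364,289). I'll ease the vertical load, then open the fingers.

Request:
{"fn": "arm_command", "kwargs": {
  "rows": [
    [8,0,1.5,-1.5,0],
    [8,0,1.5,-1.5,0],
    [8,0,1,0,0],
    [8,0,0,0,0],
    [20,0,0,0,0]
  ]
}}

```text
time_s: 6.5
eef_pos: [0.6959, 0.0485, 0.2872]
eef_rot: [179.7, 0.0, 98.1]
force: [-0.3, 0.4, 0.2]
opening: 0.217
finger_force: 0.0
```

Request:
{"fn": "arm_command", "kwargs": {
  "rows": [
    [45,0,0,0,0],
    [45,0,0,0,0],
    [45,0,0,0,0],
    [45,0,0,0,0],
    [45,0,0,0,0]
  ]
}}

```text
time_s: 6.92
eef_pos: [0.695, 0.0479, 0.2843]
eef_rot: [-180.0, -0.0, 98.1]
force: [-0.2, -0.8, 0.4]
opening: 0.531
finger_force: 0.0
```

```bash
python3 - <<'E'
from to import *
from h import *
st()
c=r.capture("scene"); h=cv2.cvtColor(c["img"],cv2.COLOR_RGB2HSV); m=cv2.inRange(h,(105,150,60),(125,255,255))
cs=[x for x in cv2.findContours(m,0,2)[0] if cv2.contourArea(x)>30]
for x in cs: print(cv2.minAreaRect(x))
# predicted bar ends vs lid angle
y8=np.array([-np.sin(np.radians(8.05)),np.cos(np.radians(8.05)),0]);x8=np.array([y8[1],-y8[0],0]);Z=np.array([0,0,1.])
H=np.array([.6683,.0425,.1406])
for th in(1.9,2.06,2.2,2.27):
    f=th-np.radians(28); b=H-.15*np.cos(f)*x8+.15*np.sin(f)*Z
    print(th,proj(c,[b+.056*y8,b,b-.056*y8]).round(1).tolist())
E
```

```text
t 6.92 [0.695  0.0479 0.2843] [-180.    -0.    98.1] F [-0.2 -0.8  0.4] open mm 45.3 ff 0.0
((5.499990463256836, 301.5000305175781), (83.43859100341797, 72.12489318847656), 45.0)
((451.834228515625, 241.9044647216797), (6.380499839782715, 55.48854446411133), 25.866357803344727)
1.9 [[435.9, 199.1], [422.1, 224.1], [407.4, 250.7]]
2.06 [[449.8, 204.4], [436.4, 229.8], [422.0, 256.9]]
2.2 [[461.8, 210.2], [448.6, 236.0], [434.6, 263.4]]
2.27 [[467.5, 213.5], [454.5, 239.4], [440.7, 267.0]]
```

Request:
{"fn": "arm_command", "kwargs": {
  "rows": [
    [60,0,0,-8,0],
    [60,0,0,-12,0],
    [60,0,0,-15,0],
    [70,0,0,-15,0],
    [85.4,0,0,-15,0]
  ]
}}

```text
time_s: 7.38
eef_pos: [0.695, 0.048, 0.3511]
eef_rot: [180.0, -0.0, 98.1]
force: [-0.5, 0.5, -1.1]
opening: 0.938
finger_force: 0.0
```

Request:
{"fn": "arm_command", "kwargs": {
  "rows": [
    [85.4,32.9,-20.9,0,0],
    [85.4,32.9,-20.9,0,0],
    [85.4,32.9,-20.9,0,0],
    [85.4,32.9,-20.9,0,0],
    [85.4,32.9,-20.9,0,0]
  ]
}}

```text
time_s: 7.8
eef_pos: [0.5672, 0.1972, 0.3504]
eef_rot: [180.0, -0.0, 98.1]
force: [0.9, 0.9, -0.2]
opening: 0.999
finger_force: 0.0
```

Request:
{"fn": "arm_command", "kwargs": {
  "rows": [
    [85.4,32.9,-20.9,0,0],
    [85.4,32.9,-20.9,0,0],
    [85.4,32.9,-20.9,0,0],
    [85.4,32.9,-20.9,0,0],
    [85.4,32.9,-20.9,0,0]
  ]
}}

```text
time_s: 8.22
eef_pos: [0.4405, 0.3455, 0.3506]
eef_rot: [180.0, -0.0, 98.1]
force: [1.1, 0.7, -0.5]
opening: 1.0
finger_force: 0.0
```

Request:
{"fn": "arm_command", "kwargs": {
  "rows": [
    [85.4,0,0,20,-0.12],
    [85.4,0,0,20,-0.12],
    [85.4,0,0,20,-0.12],
    [85.4,0,0,20,-0.12],
    [85.4,0,0,20,-0.12]
  ]
}}

```text
time_s: 8.63
eef_pos: [0.4419, 0.3446, 0.2496]
eef_rot: [179.9, 0.0, 132.8]
force: [-0.2, 0.3, -0.2]
opening: 1.003
finger_force: 0.0
```

Request:
{"fn": "arm_command", "kwargs": {
  "rows": [
    [85.4,0,0,30,-0.12],
    [85.4,0,0,30,-0.12],
    [85.4,0,0,30,-0.12],
    [85.4,0,0,30,-0.12],
    [85.4,0,0,10,0]
  ]
}}

```text
time_s: 9.05
eef_pos: [0.441, 0.3437, 0.1167]
eef_rot: [-179.8, -0.2, 160.3]
force: [0.6, -1.1, 0.9]
opening: 0.998
finger_force: 0.0
```

```bash
python3 - <<'E'
from to import *
from h import *
# refine the tray by registering the flange+dome model against both first images (edges of mask)
t=np.load("pics/top0.npz");s=np.load("pics/scene0.npz")
from scipy.optimize import least_squares
obs=[]
for c,(u0,v0,u1,v1) in((t,(140,230,215,290)),):
    h=cv2.cvtColor(c["img"],cv2.COLOR_RGB2HSV); m=np.zeros(h.shape[:2],np.uint8)
    m[v0:v1,u0:u1]=cv2.inRange(h,(90,60,60),(115,255,255))[v0:v1,u0:u1]
    g=np.array([onz(c,p,.004)[:2] for p in np.argwhere(m>0)[:,::-1]]); print("centroid",g.mean(0).round(4))
    # dome top: brightest
    v=h[...,2]; mm=m.astype(bool)&(v>np.percentile(v[m>0],60)); g=np.array([onz(c,p,.034)[:2] for p in np.argwhere(mm)[:,::-1]],np.float32)*1000
    print("bright",g.mean(0)); print(cv2.minAreaRect(g))
st(); to(.4417,.3443,.06,159.8)
E
```

```text
centroid [0.4417 0.3448]
bright [434.4007 340.3607]
((436.75018310546875, 337.2703857421875), (109.5013656616211, 70.88618469238281), 70.35699462890625)
t 9.05 [0.441  0.3437 0.1167] [-179.8   -0.2  160.3] F [ 0.6 -1.1  0.9] open mm 85.2 ff 0.0
 tool shift -0.5 0.8 56.7 turn 0.008
```

Request:
{"fn": "arm_command", "kwargs": {
  "rows": [
    [85.4,0,1,20,0],
    [85.4,0,0,20,0.008],
    [85.4,0,0,18,0],
    [85.4,0,0,12,0],
    [85.4,0,0,6,0]
  ]
}}

```text
time_s: 9.47
eef_pos: [0.4425, 0.3454, 0.0433]
eef_rot: [-180.0, -0.0, 159.3]
force: [0.8, -0.0, -0.0]
opening: 1.004
finger_force: 0.0
```

Request:
{"fn": "arm_command", "kwargs": {
  "rows": [
    [85.4,0,0,5,0],
    [85.4,0,0,5,0],
    [85.4,0,0,5,0],
    [85.4,0,0,3,0],
    [85.4,0,0,0,0]
  ]
}}

```text
time_s: 9.88
eef_pos: [0.4422, 0.3453, 0.0256]
eef_rot: [-180.0, -0.0, 159.5]
force: [-0.8, 0.0, -0.5]
opening: 1.004
finger_force: 0.0
```

Request:
{"fn": "arm_command", "kwargs": {
  "rows": [
    [85.4,0,0,3,0],
    [85.4,0,0,3,0],
    [85.4,0,0,3,0],
    [85.4,0,0,2,0],
    [85.4,0,0,0,0]
  ]
}}

```text
time_s: 10.3
eef_pos: [0.4421, 0.3452, 0.0143]
eef_rot: [-180.0, -0.0, 159.5]
force: [-0.3, -0.2, -0.9]
opening: 0.996
finger_force: 0.0
```

```bash
python3 -c "
from to import *
st();to(.442,.345,.001,159.7)"
```

```text
t 10.3 [0.4421 0.3452 0.0143] [-180.    -0.   159.5] F [-0.3 -0.2 -0.9] open mm 85.1 ff 0.0
 tool shift 0.1 -0.2 13.3 turn -0.004
```

Request:
{"fn": "arm_command", "kwargs": {
  "rows": [
    [85.4,0,0,4,0],
    [85.4,0,0,4,0],
    [85.4,0,0,3,0],
    [85.4,0,0,2,0],
    [76,0,0,0,0]
  ],
  "newtons": 25
}}

```text
time_s: 10.72
eef_pos: [0.4421, 0.3452, 0.0013]
eef_rot: [-180.0, -0.0, 159.5]
force: [0.2, 0.8, -2.1]
opening: 0.929
finger_force: 31.5
```

Request:
{"fn": "arm_command", "kwargs": {
  "rows": [
    [76,0,0,0,0],
    [76,0,0,0,0],
    [76,0,0,0,0],
    [76,0,0,-1,0],
    [76,0,0,-1,0]
  ]
}}

```text
time_s: 11.13
eef_pos: [0.4423, 0.3453, 0.0038]
eef_rot: [180.0, -0.0, 159.5]
force: [0.2, -0.2, -1.0]
opening: 0.93
finger_force: 31.5
```

```bash
python3 -c "
from to import *
st()"
```

```text
t 11.13 [0.4423 0.3453 0.0038] [180.   -0.  159.5] F [ 0.2 -0.2 -1. ] open mm 79.5 ff 31.5
```

Request:
{"fn": "arm_command", "kwargs": {
  "rows": [
    [76,0,0,-5,0],
    [76,0,0,-15,0],
    [76,0,0,-25,0],
    [76,0,0,-35,0],
    [76,0,0,-40,0]
  ]
}}

```text
time_s: 11.55
eef_pos: [0.4415, 0.3448, 0.1243]
eef_rot: [-179.9, -0.1, 159.5]
force: [0.1, 1.1, -1.1]
opening: 0.93
finger_force: 31.4
```

Request:
{"fn": "arm_command", "kwargs": {
  "rows": [
    [76,0,0,-40,0],
    [76,0,0,-40,0],
    [76,0,0,-40,0],
    [76,0,0,-30,0],
    [76,0,0,-10,0]
  ]
}}

```text
time_s: 11.97
eef_pos: [0.4429, 0.3457, 0.2892]
eef_rot: [179.7, 0.3, 159.5]
force: [-0.6, -0.7, -1.2]
opening: 0.934
finger_force: 31.6
```

```bash
python3 - <<'E'
from to import *
from h import *
st()
for n in("scene","top"):
    c=r.capture(n); np.savez(f"pics/{n}1.npz",**c)
    if n=="scene": crop(c["img"],320,150,470,350,2.7,"pics/a.png")
    else: crop(c["img"],240,110,350,230,3.6,"pics/b.png")
a=cv2.imread("pics/a.png");b=cv2.imread("pics/b.png");H=max(a.shape[0],b.shape[0])
p=lambda i:cv2.copyMakeBorder(i,0,H-i.shape[0],0,0,0)
m=np.hstack([p(a),p(b)]);print(a.shape,b.shape,m.shape);cv2.imwrite("pics/m3.png",m[:600,:800])
E
```

```text
t 11.97 [0.4429 0.3457 0.2892] [179.7   0.3 159.5] F [-0.6 -0.7 -1.2] open mm 79.8 ff 31.6
(540, 405, 3) (432, 396, 3) (540, 801, 3)
```

View pics/m3.png

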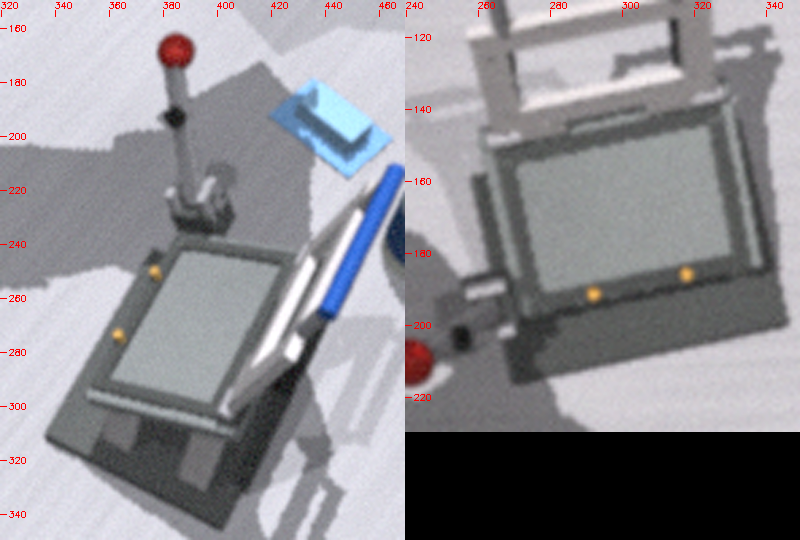

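```bash
python3 - <<'E'
from h import *
t=np.load("pics/top1.npz");s=np.load("pics/scene1.npz")
T=lambda p:(240+(p[0]-405)/3.6-.36,110+p[1]/3.6-.36); S=lambda p:(320+p[0]/2.7-.31,150+p[1]/2.7-.31)
P={"NL":((544,294),(183,250)),"NR":((735,262),(110,385)),"FR":((713,125),(222,415)),"FL":((515,168),(285,265)),"PL":((594,294),(154,272)),"PR":((686,274),(118,335)),
"knob":((413,361),(176,51)),"blk":((460,338),(176,118)),"piv":((487,290),(190,212))}
W={}
yw=np.radians(8.05);a=np.radians(28)
u=np.array([np.cos(a)*np.cos(yw),np.cos(a)*np.sin(yw),np.sin(a)]);y=np.array([-np.sin(yw),np.cos(yw),0]);n=np.cross(u,y);M=np.c_[u,y,n]
O=np.array([.620,.0357,.1045])
for k,(p,q) in P.items():
    W[k],e=tri(t,T(p),s,S(q)); print(k,W[k].round(4),"seat frame",(M.T@(W[k]-O)).round(4),round(e,4))
c=np.mean([W[k] for k in("NL","NR","FR","FL")],0);print(c.round(4))
d=W["PL"]-W["PR"];print(np.degrees(np.arctan2(-d[0],d[1])),np.linalg.norm(d))
for A,B in(("NL","NR"),("FL","FR")):
    d=W[A]-W[B];print(np.degrees(np.arctan2(-d[0],d[1])),np.linalg.norm(d))
# dense: floor-brightness centroid: predicted corners in both images
C=np.array([[sx*.0425,sy*.0625,0] for sx,sy in((-1,1),(-1,-1),(1,-1),(1,1))])
print("pred scene crop",((proj(s,O+C@M.T)-[320,150]+.31)*2.7).round(0).tolist());print("pred top crop",((proj(t,O+C@M.T)-[240,110]+.36)*3.6+[405,0]).round(0).tolist())
E
```

```text
NL [0.5729 0.0903 0.0865] seat frame [-0.0429  0.0606  0.0024] 0.0006
NR [ 0.5906 -0.0315  0.0749] seat frame [-0.048  -0.0624 -0.0081] 0.0043
FR [ 0.6706 -0.0211  0.1154] seat frame [ 0.0423 -0.0633 -0.0102] 0.0083
FL [0.6455 0.1027 0.124 ] seat frame [0.0398 0.0627 0.001 ] 0.0033
PL [0.5683 0.058  0.0932] seat frame [-0.0477  0.0293  0.0125] 0.0005
PR [ 0.5775 -0.001   0.0929] seat frame [-0.0472 -0.0304  0.0119] 0.0008
knob [0.5037 0.1594 0.204 ] seat frame [-0.0397  0.1387  0.1338] 0.0008
blk [0.5253 0.1358 0.1665] seat frame [-0.0413  0.1124  0.0922] 0.0002
piv [0.5671 0.1189 0.1032] seat frame [-0.0366  0.0898  0.018 ] 0.0154
[0.6199 0.0351 0.1002]
8.795768169807413 0.05967792636671182
8.256590707980662 0.12356944508927406
11.43859568515225 0.1265386513066939
pred scene crop [[185.0, 250.0], [109.0, 381.0], [212.0, 407.0], [286.0, 267.0]]
pred top crop [[541.0, 293.0], [733.0, 254.0], [708.0, 122.0], [513.0, 162.0]]
```

The seat model holds up. The predicted nest corners match the picture to about 1 px, and the pins come out at x=-47, y=±30, z=12 mm in the seat frame. I'll carry the tray over now.

Request:
{"fn": "arm_command", "kwargs": {
  "rows": [
    [76,0,0,0,-0.1],
    [76,0,0,0,-0.1],
    [76,0,0,0,-0.1],
    [76,0,0,0,-0.1],
    [76,0,0,0,-0.099]
  ]
}}

```text
time_s: 12.48
eef_pos: [0.4416, 0.3449, 0.2813]
eef_rot: [-179.9, -0.2, -171.6]
force: [0.2, 0.2, -0.7]
opening: 0.934
finger_force: 31.5
```

Request:
{"fn": "arm_command", "kwargs": {
  "rows": [
    [76,-4,-12,0,0],
    [76,-9,-24,0,0],
    [76,-12,-32,0,0],
    [76,-13,-34,0,0],
    [76,-13,-34,0,0]
  ]
}}

```text
time_s: 12.9
eef_pos: [0.5119, 0.2159, 0.282]
eef_rot: [-180.0, -0.1, -172.0]
force: [0.9, 0.9, -1.2]
opening: 0.929
finger_force: 31.5
```

Request:
{"fn": "arm_command", "kwargs": {
  "rows": [
    [76,-13,-34,0,0],
    [76,-13,-34,0,0],
    [76,-13,-34,0,0],
    [76,-13,-34,0,0],
    [76,-12,-32,0,0]
  ]
}}

```text
time_s: 13.32
eef_pos: [0.5991, 0.0578, 0.2818]
eef_rot: [180.0, -0.2, -172.1]
force: [1.0, 0.6, -1.9]
opening: 0.932
finger_force: 31.5
```

Request:
{"fn": "arm_command", "kwargs": {
  "rows": [
    [76,-7,-18,0,0],
    [76,-4,-10,0,0],
    [76,0,0,0,0],
    [76,0,0,0,0],
    [76,0,0,0,0]
  ]
}}

```text
time_s: 13.73
eef_pos: [0.6131, 0.0353, 0.2833]
eef_rot: [180.0, -0.1, -171.9]
force: [-0.0, 0.2, -0.8]
opening: 0.934
finger_force: 31.5
```

```bash
python3 -c "
from to import *
st();to(.6146,.0348,.135,188.1)"
```

```text
t 13.73 [0.6131 0.0353 0.2833] [ 1.800e+02 -1.000e-01 -1.719e+02] F [-0.   0.2 -0.8] open mm 79.8 ff 31.5
 tool shift -1.5 -0.8 148.3 turn 0.0
```

Request:
{"fn": "arm_command", "kwargs": {
  "rows": [
    [76,-1.5,-0.8,15,0],
    [76,0,0,25,0],
    [76,0,0,30,0],
    [76,0,0,30,0],
    [76,0,0,20,0]
  ]
}}

```text
time_s: 14.15
eef_pos: [0.6139, 0.0354, 0.1614]
eef_rot: [180.0, -0.1, -171.8]
force: [0.3, -0.7, -1.1]
opening: 0.931
finger_force: 31.4
```

Request:
{"fn": "arm_command", "kwargs": {
  "rows": [
    [76,0,0,12,0],
    [76,0,0,6,0],
    [76,0,0,3,0],
    [76,0,0,0,0],
    [76,0,0,0,0]
  ]
}}

```text
time_s: 14.57
eef_pos: [0.6156, 0.0342, 0.1436]
eef_rot: [-180.0, 0.1, -171.9]
force: [0.9, -0.2, -1.7]
opening: 0.931
finger_force: 31.4
```

```bash
python3 - <<'E'
from to import *
from h import *
st();to(.6146,.0348,.1241,188.1)
c=r.capture("scene"); np.savez("pics/scene2.npz",**c); crop(c["img"],320,150,480,350,3,"pics/s4.png")
E
```

```text
t 14.57 [0.6156 0.0342 0.1436] [-1.800e+02  1.000e-01 -1.719e+02] F [ 0.9 -0.2 -1.7] open mm 79.5 ff 31.4
 tool shift 0.9 0.8 19.5 turn 0.0
```

View pics/s4.png

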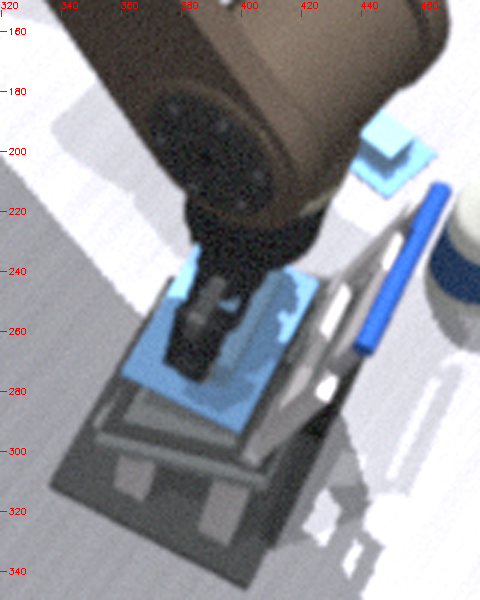

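The tray hangs level over the nest. Its corners are near-right (361,275), far-right (401,294) and far-left (426,243), so I'll compare those with the expected positions.

```bash
python3 - <<'E'
from h import *
c=np.load("pics/scene2.npz");yw=np.radians(8.1)
x=np.array([np.cos(yw),np.sin(yw)]);y=np.array([-x[1],x[0]]);z=.1436-.0013+.004
for n,p in(("NR",(123,375)),("FR",(243,432)),("FL",(318,280))):
    w=onz(c,(320+p[0]/3-.33,150+p[1]/3-.33),z)[:2]-[.6151,.0345]; print(n,(w@x).round(4),(w@y).round(4))
E
```

```text
NR -0.0374 -0.06
FR 0.042 -0.0581
FL 0.0389 0.0609
```

Request:
{"fn": "arm_command", "kwargs": {
  "rows": [
    [76,1.2,0,6,0],
    [76,0,0,5,0],
    [76,0,0,4,0],
    [76,0,0,3,0],
    [76,0,0,2,0]
  ]
}}

```text
time_s: 15.03
eef_pos: [0.6139, 0.0335, 0.1226]
eef_rot: [180.0, -0.0, -171.9]
force: [-9.2, -1.5, 14.3]
opening: 0.931
finger_force: 33.5
```

Request:
{"fn": "arm_command", "kwargs": {
  "rows": [
    [76,0.5,0,2,0],
    [76,0.5,0,2,0],
    [76,0.5,0,2,0],
    [76,0,0,0,0],
    [76,0,0,0,0]
  ]
}}

```text
time_s: 15.45
eef_pos: [0.612, 0.0332, 0.1174]
eef_rot: [180.0, -0.1, -171.9]
force: [-7.4, -1.3, 9.5]
opening: 0.931
finger_force: 34.3
```

```bash
python3 -c "
from to import *
st();to(.6193-.0103*.99,.0355-.0013,.1027,188.1)"
```

```text
t 15.45 [0.612  0.0332 0.1174] [ 1.800e+02 -1.000e-01 -1.719e+02] F [-7.4 -1.3  9.5] open mm 79.5 ff 34.3
 tool shift 2.8 1.4 14.7 turn -0.0
```

Request:
{"fn": "arm_command", "kwargs": {
  "rows": [
    [76,0.6,0.4,2,0],
    [76,0.5,0.4,2,0],
    [76,0.5,0,2,0],
    [76,0.4,0,2,0],
    [76,0,0,0,0]
  ]
}}

```text
time_s: 15.87
eef_pos: [0.6101, 0.0331, 0.1094]
eef_rot: [-180.0, -0.0, -171.9]
force: [-7.1, -5.0, 10.6]
opening: 0.933
finger_force: 36.5
```

Request:
{"fn": "arm_command", "kwargs": {
  "rows": [
    [76,0.3,0,1.5,0],
    [76,0.3,0,1.5,0],
    [76,0.2,0,1,0],
    [76,0,0,0.5,0],
    [76,0,0,0,0]
  ]
}}

```text
time_s: 16.28
eef_pos: [0.6095, 0.033, 0.1051]
eef_rot: [-180.0, -0.0, -171.9]
force: [-7.4, -6.0, 10.0]
opening: 0.931
finger_force: 38.0
```

```bash
python3 - <<'E'
from to import *
from h import *
st();to(.6193-.0103*.99,.0355-.0013,.1027,188.1)
c=r.capture("scene"); np.savez("pics/scene3.npz",**c); crop(c["img"],330,200,450,320,4.5,"pics/s5.png")
E
```

```text
t 16.28 [0.6095 0.033  0.1051] [-180.    -0.  -171.9] F [-7.4 -6.  10. ] open mm 79.5 ff 38.0
 tool shift 0.2 1.3 2.4 turn -0.0
```

View pics/s5.png

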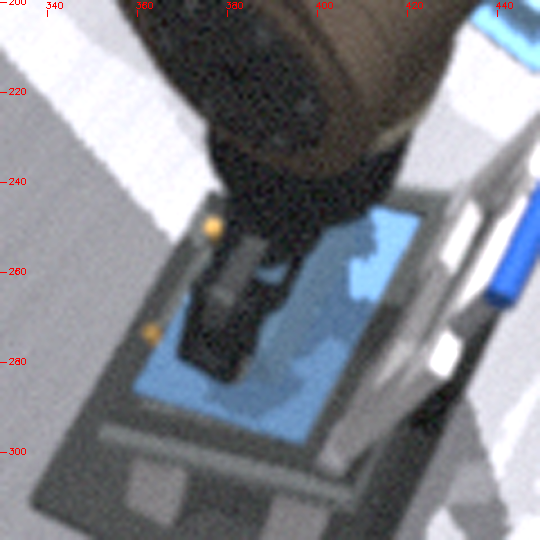

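Request:
{"fn": "arm_command", "kwargs": {
  "rows": [
    [76,0,-1,1,0],
    [76,0.2,-0.4,1,0],
    [76,0,0,1,0],
    [76,0,0,0.5,0],
    [76,0,0,0,0]
  ]
}}

```text
time_s: 16.75
eef_pos: [0.6091, 0.0328, 0.1014]
eef_rot: [180.0, -0.0, -171.9]
force: [-7.8, 2.1, 9.2]
opening: 0.931
finger_force: 39.2
```

```bash
python3 -c "
from to import *
st()"
```

```text
t 16.75 [0.6091 0.0328 0.1014] [ 180.    -0.  -171.9] F [-7.8  2.1  9.2] open mm 79.5 ff 39.2
```

Request:
{"fn": "arm_command", "kwargs": {
  "rows": [
    [76,0.2,0,1,0],
    [76,0.2,0,1,0],
    [76,0,0,0.5,0],
    [76,0,0,0,0],
    [76,0,0,0,0]
  ]
}}

```text
time_s: 17.17
eef_pos: [0.6089, 0.0328, 0.0992]
eef_rot: [180.0, -0.0, -171.9]
force: [-8.4, 2.7, 12.5]
opening: 0.933
finger_force: 40.3
```

Request:
{"fn": "arm_command", "kwargs": {
  "rows": [
    [82,0,0,0,0],
    [85.4,0,0,0,0],
    [85.4,0,0,0,0],
    [85.4,0,0,0,0],
    [85.4,0,0,0,0]
  ]
}}

```text
time_s: 17.58
eef_pos: [0.6094, 0.0322, 0.098]
eef_rot: [180.0, -0.0, -171.9]
force: [-0.3, 0.0, 0.3]
opening: 1.002
finger_force: 0.0
```

```bash
python3 -c "
from to import *
st()"
```

```text
t 17.58 [0.6094 0.0322 0.098 ] [ 180.    -0.  -171.9] F [-0.3  0.   0.3] open mm 85.6 ff 0.0
```

Request:
{"fn": "arm_command", "kwargs": {
  "rows": [
    [85.4,0,0,-3,0],
    [85.4,0,0,-6,0],
    [85.4,0,0,-10,0],
    [85.4,0,0,-14,0],
    [85.4,0,0,-18,0]
  ]
}}

```text
time_s: 18.0
eef_pos: [0.6091, 0.0323, 0.1499]
eef_rot: [180.0, -0.0, -171.9]
force: [-0.3, 0.3, 0.0]
opening: 0.997
finger_force: 0.0
```

Request:
{"fn": "arm_command", "kwargs": {
  "rows": [
    [85.4,20,0,-30,0],
    [85.4,30,0,-35,0],
    [85.4,30,0,-35,0],
    [85.4,30,0,-35,0],
    [85.4,30,0,-35,0]
  ]
}}

```text
time_s: 18.42
eef_pos: [0.4805, 0.0142, 0.308]
eef_rot: [-180.0, 0.1, -171.9]
force: [-0.2, -0.2, -0.0]
opening: 0.997
finger_force: 0.0
```

Request:
{"fn": "arm_command", "kwargs": {
  "rows": [
    [50,0,0,-30,0.12],
    [50,0,0,-30,0.12],
    [50,0,0,0,0.12],
    [50,0,0,0,0.12],
    [50,0,0,0,0.12]
  ]
}}

```text
time_s: 18.83
eef_pos: [0.4818, 0.0142, 0.3674]
eef_rot: [179.9, 0.1, 153.4]
force: [-0.1, 0.3, -0.1]
opening: 0.58
finger_force: 0.0
```

```bash
python3 - <<'E'
from to import *
from h import *
st()
for n in("scene","top"):
    c=r.capture(n); np.savez(f"pics/{n}4.npz",**c)
    if n=="scene": crop(c["img"],330,190,470,330,4,"pics/a.png")
    else: crop(c["img"],245,100,345,230,4,"pics/b.png")
a=cv2.imread("pics/a.png");b=cv2.imread("pics/b.png");H=max(a.shape[0],b.shape[0])
p=lambda i:cv2.copyMakeBorder(i,0,H-i.shape[0],0,0,0)
m=np.hstack([p(a),p(b)]);print(a.shape,b.shape,m.shape);cv2.imwrite("pics/m4.png",cv2.resize(m,None,fx=.8,fy=.8))
E
```

```text
t 18.83 [0.4818 0.0142 0.3674] [1.799e+02 1.000e-01 1.534e+02] F [-0.1  0.3 -0.1] open mm 49.6 ff 0.0
(560, 560, 3) (520, 400, 3) (560, 960, 3)
```

View pics/m4.png

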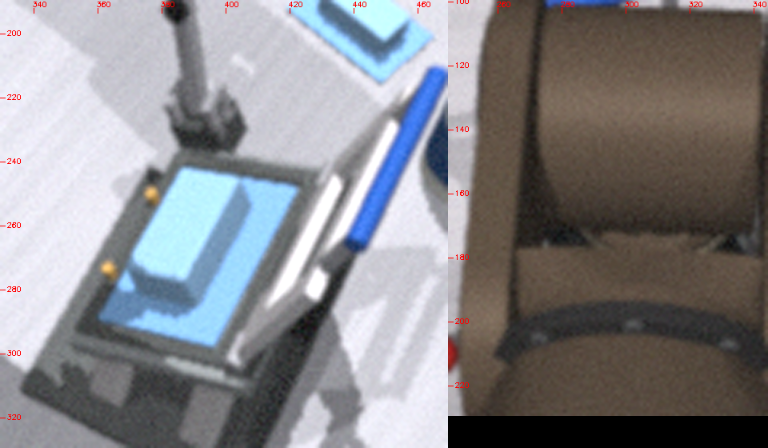

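```bash
python3 - <<'E'
from h import *
c=np.load("pics/scene4.npz")
yw=np.radians(8.1);a=np.radians(28)
u=np.array([np.cos(a)*np.cos(yw),np.cos(a)*np.sin(yw),np.sin(a)]);y=np.array([-np.sin(yw),np.cos(yw),0]);n=np.cross(u,y);M=np.c_[u,y,n]
O=np.array([.6193,.0355,.104])
C=np.array([[-.04,-.06,.004],[.04,-.06,.004],[.04,.06,.004],[-.04,.06,.004]])
print(((proj(c,O+C@M.T)-[330,190]+.37)*3.2).round(0).tolist(),"obs (98,320) (213,348) (302,185) (183,165)")
for p,k in zip(((98,320),(213,348),(302,185),(183,165)),C):
    o,d=ray(c,(330+p[0]/3.2-.37,190+p[1]/3.2-.37)); s=(.004-n@(o-O))/(n@d); print((M.T@(o+s*d-O)).round(4))
D=np.array([[-.021,-.04,.034],[.021,-.04,.034],[.021,.04,.034],[-.021,.04,.034]])
print("dome",((proj(c,O+D@M.T)-[330,190]+.37)*3.2).round(0).tolist())
E
```

```text
[[99.0, 317.0], [214.0, 346.0], [299.0, 187.0], [186.0, 168.0]] obs (98,320) (213,348) (302,185) (183,165)
[-0.04  -0.062  0.004]
[ 0.0398 -0.0615  0.004 ]
[0.0411 0.062  0.004 ]
[-0.0434  0.0623  0.004 ]
dome [[123.0, 267.0], [184.0, 281.0], [243.0, 176.0], [183.0, 166.0]]
```

The tray lies in the nest: its corners are (361,290), (397,299), (424,248) and (387,242), within about 2 mm of the flat-seated prediction. Next I'll turn and go to the bar, gripping it deeper this time.

Request:
{"fn": "arm_command", "kwargs": {
  "rows": [
    [40,0,0,0,0.12],
    [40,0,0,0,0.12],
    [40,0,0,0,0.12],
    [40,0,0,0,0.12],
    [40,0,0,0,0.12]
  ]
}}

```text
time_s: 19.35
eef_pos: [0.482, 0.0143, 0.3662]
eef_rot: [180.0, 0.0, 119.3]
force: [-0.4, -0.1, -0.2]
opening: 0.468
finger_force: 0.0
```

Request:
{"fn": "arm_command", "kwargs": {
  "rows": [
    [40,0,0,0,0.12],
    [40,0,0,0,0.12],
    [40,0,0,0,0.12],
    [40,0,0,0,0.005],
    [40,0,0,0,0]
  ]
}}

```text
time_s: 19.77
eef_pos: [0.4821, 0.0142, 0.3661]
eef_rot: [180.0, -0.0, 98.8]
force: [-0.1, 0.2, 0.1]
opening: 0.468
finger_force: 0.0
```

Request:
{"fn": "arm_command", "kwargs": {
  "rows": [
    [40,0,20,0,0],
    [40,0,30,0,0],
    [40,0,38,0,0],
    [40,0,38,0,0],
    [40,0,38,0,0]
  ]
}}

```text
time_s: 20.18
eef_pos: [0.6459, 0.0386, 0.366]
eef_rot: [180.0, 0.0, 98.8]
force: [0.6, 0.2, 0.1]
opening: 0.469
finger_force: 0.0
```

Request:
{"fn": "arm_command", "kwargs": {
  "rows": [
    [40,0,30,0,0],
    [40,0,15,0,0],
    [40,1,8,0,0],
    [40,1,0,0,0],
    [40,0,0,0,0]
  ]
}}

```text
time_s: 20.6
eef_pos: [0.696, 0.0481, 0.3656]
eef_rot: [-180.0, -0.0, 98.6]
force: [-0.2, 0.4, -0.7]
opening: 0.47
finger_force: 0.0
```

```bash
python3 - <<'E'
from to import *
from h import *
st(); to(.6978,.0467,.2718,98.1)
c=r.capture("scene"); h=cv2.cvtColor(c["img"],cv2.COLOR_RGB2HSV); m=cv2.inRange(h,(105,150,60),(125,255,255))
m[:,:380]=0
x=max(cv2.findContours(m,0,2)[0],key=cv2.contourArea); print(cv2.minAreaRect(x),proj(c,[.6983,.0467,.2868]))
E
```

```text
t 20.6 [0.696  0.0481 0.3656] [-180.    -0.    98.6] F [-0.2  0.4 -0.7] open mm 40.1 ff 0.0
 tool shift -1.7 1.6 93.8 turn 0.008
((453.32073974609375, 239.17654418945312), (6.577983856201172, 61.69547653198242), 25.463346481323242) [[453.82470528 239.26527661]]
```

Request:
{"fn": "arm_command", "kwargs": {
  "rows": [
    [40,-1,1.5,20,0.008],
    [40,0,0,25,0],
    [40,0,0,20,0],
    [40,0,0,14,0],
    [40,0,0,10,0]
  ]
}}

```text
time_s: 21.07
eef_pos: [0.697, 0.0471, 0.2761]
eef_rot: [-180.0, -0.0, 98.0]
force: [0.1, -0.4, 0.2]
opening: 0.475
finger_force: 0.0
```

Request:
{"fn": "arm_command", "kwargs": {
  "rows": [
    [40,0,0,5,0],
    [30,0,0,0,0],
    [20,0,0,0,0],
    [8,0,0,0,0],
    [8,0,0,0,0]
  ],
  "newtons": 30
}}

```text
time_s: 21.48
eef_pos: [0.6983, 0.0472, 0.2731]
eef_rot: [179.9, 0.0, 98.0]
force: [-2.1, -0.6, 4.2]
opening: 0.126
finger_force: 29.3
```

```bash
python3 -c "
from to import *
st()"
```

```text
t 21.48 [0.6983 0.0472 0.2731] [179.9   0.   98. ] F [-2.1 -0.6  4.2] open mm 10.8 ff 29.3
```

Request:
{"fn": "arm_command", "kwargs": {
  "rows": [
    [8,0,-10.3,-1.8,0],
    [8,0,-13,-1.2,0],
    [8,0,-15.7,0,0],
    [8,0,-18.2,2.1,0],
    [8,0,-17.8,4.3,0]
  ]
}}

```text
time_s: 21.9
eef_pos: [0.6241, 0.0364, 0.2698]
eef_rot: [179.8, 0.1, 98.0]
force: [-0.0, -3.6, 3.9]
opening: 0.128
finger_force: 30.1
```

Request:
{"fn": "arm_command", "kwargs": {
  "rows": [
    [8,0,-17.1,6.4,0],
    [8,0,-16.2,8.4,0],
    [8,0,-15.1,10.4,0],
    [8,0,-13.7,12.1,0],
    [8,0,-12.1,13.7,0]
  ]
}}

```text
time_s: 22.32
eef_pos: [0.5502, 0.0258, 0.2183]
eef_rot: [179.8, 0.1, 98.0]
force: [3.8, -4.2, -1.1]
opening: 0.129
finger_force: 30.0
```

```bash
python3 -c "
from to import *
st()"
```

```text
t 22.32 [0.5502 0.0258 0.2183] [1.798e+02 1.000e-01 9.800e+01] F [ 3.8 -4.2 -1.1] open mm 11.0 ff 30.0
```

Tracking is clean, so I'll carry on down.

Request:
{"fn": "arm_command", "kwargs": {
  "rows": [
    [8,0,-10.4,15.1,0],
    [8,0,-8.4,16.2,0],
    [8,0,-6.4,17.1,0],
    [8,0,-4.3,17.8,0],
    [8,0,-2.1,18.2,0]
  ]
}}

```text
time_s: 22.73
eef_pos: [0.519, 0.0217, 0.133]
eef_rot: [179.9, 0.0, 98.0]
force: [1.3, -2.2, -0.4]
opening: 0.126
finger_force: 30.3
```

Request:
{"fn": "arm_command", "kwargs": {
  "rows": [
    [8,0,0.2,18.3,0],
    [8,0,1.9,15.6,0],
    [8,0,2.8,12.8,0],
    [8,0,3.1,10,0],
    [8,0,2.7,7.4,0]
  ]
}}

```text
time_s: 23.15
eef_pos: [0.5297, 0.0235, 0.0682]
eef_rot: [-180.0, -0.0, 98.0]
force: [-3.4, -3.0, -0.9]
opening: 0.124
finger_force: 31.3
```

Request:
{"fn": "arm_command", "kwargs": {
  "rows": [
    [8,0,2.1,4.8,0],
    [8,0,1.1,2.4,0],
    [8,0,0,0,0],
    [8,0,0,0,0],
    [8,0,0,0,0]
  ]
}}

```text
time_s: 23.57
eef_pos: [0.5324, 0.0239, 0.0616]
eef_rot: [-179.9, -0.0, 98.0]
force: [-5.8, -4.6, -2.3]
opening: 0.126
finger_force: 31.4
```

```bash
python3 -c "
from to import *
st()"
```

```text
t 23.57 [0.5324 0.0239 0.0616] [-179.9   -0.    98. ] F [-5.8 -4.6 -2.3] open mm 10.7 ff 31.4
```

Request:
{"fn": "arm_command", "kwargs": {
  "rows": [
    [8,0,0.5,1,0],
    [8,0,0,1,0],
    [14,0,0,0,0],
    [18,0,0,0,0],
    [24,0,0,0,0]
  ]
}}

```text
time_s: 23.98
eef_pos: [0.5338, 0.0243, 0.06]
eef_rot: [179.9, 0.0, 98.0]
force: [-0.8, -0.8, 1.7]
opening: 0.279
finger_force: 0.0
```

Request:
{"fn": "arm_command", "kwargs": {
  "rows": [
    [26,0,0,0,0],
    [26,0,0,0,0],
    [26,0,0,0,0],
    [26,0,0,-4,0],
    [26,0,0,-6,0]
  ]
}}

```text
time_s: 24.4
eef_pos: [0.5335, 0.0242, 0.0697]
eef_rot: [-180.0, -0.0, 98.0]
force: [-0.6, 0.5, -0.5]
opening: 0.3
finger_force: 0.0
```

Request:
{"fn": "arm_command", "kwargs": {
  "rows": [
    [26,0,0,-10,0],
    [26,0,0,-25,0],
    [26,0,0,-38,0],
    [26,0,0,-40,0],
    [26,0,0,-40,0]
  ]
}}

```text
time_s: 24.82
eef_pos: [0.533, 0.0242, 0.2253]
eef_rot: [180.0, -0.0, 98.0]
force: [-0.6, 0.1, 0.2]
opening: 0.302
finger_force: 0.0
```

```bash
python3 - <<'E'
from to import *
from h import *
st()
c=r.capture("scene");h=cv2.cvtColor(c["img"],cv2.COLOR_RGB2HSV); m=cv2.inRange(h,(105,150,60),(125,255,255))
m[:,:300]=0
for x in cv2.findContours(m,0,2)[0]:
    if cv2.contourArea(x)>20: print(cv2.minAreaRect(x))
H=np.array([.6676,.0423,.1401]);yw=np.radians(8.1);X=np.array([np.cos(yw),np.sin(yw),0])
for th in(0,.05,.1,.2):
    f=th-np.radians(28);print(th,proj(c,H-.15*np.cos(f)*X+[0,0,.15*np.sin(f)]))
# knob in both views
for n in("scene","top"):
    c=r.capture(n);h=cv2.cvtColor(c["img"],cv2.COLOR_RGB2HSV); m=cv2.inRange(h,(0,150,60),(8,255,255))|cv2.inRange(h,(172,150,60),(180,255,255))
    for x in cv2.findContours(m,0,2)[0]:
        if cv2.contourArea(x)>20: print(n,cv2.minEnclosingCircle(x))
E
```

```text
t 24.82 [0.533  0.0242 0.2253] [180.  -0.  98.] F [-0.6  0.1  0.2] open mm 25.8 ff 0.0
((351.6470642089844, 257.0882263183594), (3.9444665908813477, 48.87709426879883), 30.963756561279297)
((494.0, 207.5), (13.0, 14.0), 90.0)
0 [[353.313215   259.21965718]]
0.05 [[352.04486321 256.93948397]]
0.1 [[350.91601271 254.67137728]]
0.2 [[349.09392368 250.18889027]]
top ((240.8125, 210.1875), 6.088639736175537)
```

The lid rests on the pins: the bar's image position matches 0.05 rad. Now I'll take the shut fingers round to the outer side of the red knob.

Request:
{"fn": "arm_command", "kwargs": {
  "rows": [
    [0,0,0,-20,0],
    [0,0,0,-20,0],
    [0,20,-1,0,0],
    [0,30,-2,0,0],
    [0,35,-2,0,0]
  ],
  "newtons": 20
}}

```text
time_s: 25.38
eef_pos: [0.5163, 0.1077, 0.2623]
eef_rot: [-180.0, -0.0, 97.8]
force: [-0.1, 0.4, -0.5]
opening: 0.002
finger_force: 0.0
```

Request:
{"fn": "arm_command", "kwargs": {
  "rows": [
    [0,35,-2,0,0],
    [0,30,-2,0,0],
    [0,20,-1,0,0],
    [0,8,-1,0,0],
    [0,0,0,0,0]
  ]
}}

```text
time_s: 25.8
eef_pos: [0.4971, 0.2001, 0.2621]
eef_rot: [-179.9, -0.0, 98.1]
force: [-0.3, -0.7, -0.2]
opening: -0.003
finger_force: 0.0
```

```bash
cat > k.py <<'E'
from to import *
from h import *
def knob():
    o={}
    for n in("scene","top"):
        c=r.capture(n);h=cv2.cvtColor(c["img"],cv2.COLOR_RGB2HSV); m=cv2.inRange(h,(0,110,40),(10,255,255))|cv2.inRange(h,(170,110,40),(180,255,255))
        b=[x for x in cv2.findContours(m,0,2)[0] if cv2.contourArea(x)>15]
        if b:
            x=max(b,key=cv2.contourArea); (u,v),q=cv2.minEnclosingCircle(x); o[n]=(c,(u,v)); print(n,round(u,1),round(v,1),"rad",round(q,1))
    yw=np.radians(8.1);a=np.radians(28)
    u=np.array([np.cos(a)*np.cos(yw),np.cos(a)*np.sin(yw),np.sin(a)]);y=np.array([-np.sin(yw),np.cos(yw),0]);M=np.c_[u,y,np.cross(u,y)]
    O=np.array([.6193,.0355,.104])
    if len(o)==2: w,e=tri(*o["top"],*o["scene"]); print("knob",w.round(4),"err",round(e,4),"seat",(M.T@(w-O)).round(4))
    for n,(c,p) in o.items():   # ray meets clamp plane x=-.040
        q,d=ray(c,p); s=(-.040-u@(q-O))/(u@d); w=q+s*d; print(n,"on plane",w.round(4),(M.T@(w-O)).round(4))
E
python3 -c "
from k import *
st(); knob(); to(.4977,.1996,.194,98.1)"
```

```text
t 25.8 [0.4971 0.2001 0.2621] [-179.9   -0.    98.1] F [-0.3 -0.7 -0.2] open mm -0.2 ff 0.0
scene 385.0 169.0 rad 6.4
top 242.5 210.0 rad 5.2
knob [0.504  0.1585 0.2035] err 0.0019 seat [-0.0388  0.1381  0.1333]
scene on plane [0.5036 0.1613 0.2009] [-0.04    0.1409  0.131 ]
top on plane [0.5039 0.1581 0.2012] [-0.04    0.1377  0.1314]
 tool shift 1.3 0.1 68.3 turn -0.002
```

Request:
{"fn": "arm_command", "kwargs": {
  "rows": [
    [0,0,0,20,0],
    [0,0,0,20,0],
    [0,0,0,15,0],
    [0,0,0,8,0],
    [0,0,0,4,0]
  ]
}}

```text
time_s: 26.32
eef_pos: [0.4979, 0.1977, 0.1946]
eef_rot: [-179.9, 0.0, 97.9]
force: [0.9, 0.4, 0.2]
opening: -0.003
finger_force: 0.0
```

Request:
{"fn": "arm_command", "kwargs": {
  "rows": [
    [0,-6,0,0,0],
    [0,-5,0,0,0],
    [0,-4,0,0,0],
    [0,-4,0,0,0],
    [0,-4,0,0,0]
  ]
}}

```text
time_s: 26.73
eef_pos: [0.5013, 0.1767, 0.1973]
eef_rot: [179.9, -0.1, 97.9]
force: [-4.0, 9.5, 7.3]
opening: 0.004
finger_force: 4.9
```

```bash
python3 -c "
from k import *
st(); knob()"
```

```text
t 26.73 [0.5013 0.1767 0.1973] [ 1.799e+02 -1.000e-01  9.790e+01] F [-4.   9.5  7.3] open mm 0.3 ff 4.9
scene 382.5 170.0 rad 6.9
scene on plane [0.5026 0.1534 0.2048] [-0.04    0.1331  0.1355]
```

Request:
{"fn": "arm_command", "kwargs": {
  "rows": [
    [0,-7,-0.6,-1.5,0],
    [0,-7,-0.5,-1.2,0],
    [0,-7,-0.4,-1,0],
    [0,-7,0,0,0],
    [0,-7,0.3,0.4,0]
  ]
}}

```text
time_s: 27.25
eef_pos: [0.5048, 0.1414, 0.2004]
eef_rot: [179.9, -0.1, 97.9]
force: [-3.4, 5.4, 4.3]
opening: -0.005
finger_force: 3.1
```

Request:
{"fn": "arm_command", "kwargs": {
  "rows": [
    [0,-7,0.4,0.6,0],
    [0,-7,0.5,0.9,0],
    [0,-7,0.6,1.2,0],
    [0,-7,0.8,1.6,0],
    [0,-7,1,2,0]
  ]
}}

```text
time_s: 27.67
eef_pos: [0.513, 0.1069, 0.1938]
eef_rot: [179.9, -0.0, 97.9]
force: [-1.9, 5.1, 4.6]
opening: 0.001
finger_force: 2.5
```

```bash
python3 -c "
from k import *
st(); knob()"
```

```text
t 27.67 [0.513  0.1069 0.1938] [179.9  -0.   97.9] F [-1.9  5.1  4.6] open mm 0.1 ff 2.5
scene 366.1 195.9 rad 7.1
scene on plane [0.5128 0.084  0.2043] [-0.04    0.063   0.1348]
```

Request:
{"fn": "arm_command", "kwargs": {
  "rows": [
    [0,-7,1.1,2.2,0],
    [0,-7,1.3,2.6,0],
    [0,-6,1.5,2.8,0],
    [0,-5,1.5,2.8,0],
    [0,0,0,0,0]
  ]
}}

```text
time_s: 28.18
eef_pos: [0.5219, 0.0822, 0.1817]
eef_rot: [-180.0, 0.0, 97.9]
force: [-1.0, 0.3, 0.7]
opening: -0.001
finger_force: 0.1
```

```bash
python3 -c "
from k import *
st(); knob()"
```

```text
t 28.18 [0.5219 0.0822 0.1817] [-180.     0.    97.9] F [-1.   0.3  0.7] open mm -0.1 ff 0.1
scene 361.7 209.9 rad 7.0
scene on plane [0.5214 0.0588 0.1949] [-0.04    0.0368  0.1242]
```

Request:
{"fn": "arm_command", "kwargs": {
  "rows": [
    [0,3,0,-10,0],
    [0,0,0,-18,0],
    [0,0,0,-17,0],
    [0,-14,0,0,0],
    [0,-13,0,0,0]
  ]
}}

```text
time_s: 28.7
eef_pos: [0.5253, 0.0594, 0.2288]
eef_rot: [179.9, 0.0, 98.1]
force: [0.5, -0.3, -0.1]
opening: -0.001
finger_force: 0.0
```

Request:
{"fn": "arm_command", "kwargs": {
  "rows": [
    [0,0,0,8,0],
    [0,0,0,5,0],
    [0,0,0,3,0],
    [0,0,0,2,0],
    [0,0,0,0,0]
  ]
}}

```text
time_s: 29.12
eef_pos: [0.5247, 0.0596, 0.2084]
eef_rot: [-179.9, -0.0, 98.0]
force: [0.1, 0.9, -0.5]
opening: -0.001
finger_force: 0.0
```

```bash
python3 -c "
from k import *
st(); knob()"
```

```text
t 29.12 [0.5247 0.0596 0.2084] [-179.9   -0.    98. ] F [ 0.1  0.9 -0.5] open mm -0.1 ff 0.0
scene 361.4 210.6 rad 6.6
scene on plane [0.5218 0.0571 0.1946] [-0.04    0.0351  0.1238]
```

Request:
{"fn": "arm_command", "kwargs": {
  "rows": [
    [0,0,0,3,0],
    [0,-4,1.5,3,0],
    [0,-4,1.5,3,0],
    [0,-4,1.5,3,0],
    [0,-4,1.6,3,0]
  ]
}}

```text
time_s: 29.63
eef_pos: [0.5337, 0.0426, 0.1963]
eef_rot: [179.9, 0.2, 98.0]
force: [-7.6, -15.1, 24.9]
opening: 0.002
finger_force: 12.3
```

```bash
python3 -c "
from k import *
st(); knob()"
```

```text
t 29.63 [0.5337 0.0426 0.1963] [179.9   0.2  98. ] F [ -7.6 -15.1  24.9] open mm 0.2 ff 12.3
scene 359.7 221.1 rad 6.5
scene on plane [0.5296 0.0423 0.1841] [-0.04    0.0194  0.112 ]
```

Request:
{"fn": "arm_command", "kwargs": {
  "rows": [
    [0,-4.5,1.6,2.8,0],
    [0,-4,1.6,3,0],
    [0,-4,1.6,3,0],
    [0,-3.5,1.7,3.2,0],
    [0,-3,1.8,3.4,0]
  ]
}}

```text
time_s: 30.15
eef_pos: [0.5454, 0.0261, 0.1801]
eef_rot: [179.8, 0.1, 98.0]
force: [1.4, -4.4, 10.9]
opening: 0.001
finger_force: 5.8
```

```bash
python3 -c "
from k import *
st(); knob()"
```

```text
t 30.15 [0.5454 0.0261 0.1801] [1.798e+02 1.000e-01 9.800e+01] F [ 1.4 -4.4 10.9] open mm 0.0 ff 5.8
scene 359.0 235.0 rad 6.4
scene on plane [0.541  0.0259 0.1671] [-0.04    0.0016  0.0928]
```

Request:
{"fn": "arm_command", "kwargs": {
  "rows": [
    [0,-2.5,1.8,3.5,0],
    [0,-2.4,1.9,3.6,0],
    [0,-2.2,1.9,3.6,0],
    [0,-2,1.9,3.6,0],
    [0,-1.8,1.9,3.6,0]
  ]
}}

```text
time_s: 30.67
eef_pos: [0.5564, 0.0164, 0.1622]
eef_rot: [179.8, 0.1, 98.0]
force: [1.9, -1.5, 8.2]
opening: 0.006
finger_force: 4.1
```

Request:
{"fn": "arm_command", "kwargs": {
  "rows": [
    [0,-1.5,1.9,3.6,0],
    [0,-1.3,1.9,3.6,0],
    [0,-1.1,1.6,3,0],
    [0,-1,1.6,3,0],
    [0,-0.8,1.3,2.5,0]
  ]
}}

```text
time_s: 31.08
eef_pos: [0.5653, 0.012, 0.1462]
eef_rot: [179.8, 0.1, 98.0]
force: [1.6, -4.8, 9.1]
opening: 0.004
finger_force: 4.4
```

```bash
python3 -c "
from k import *
st(); knob()"
```

```text
t 31.08 [0.5653 0.012  0.1462] [1.798e+02 1.000e-01 9.800e+01] F [ 1.6 -4.8  9.1] open mm 0.3 ff 4.4
scene 361.7 255.4 rad 6.5
scene on plane [0.5614 0.0101 0.1334] [-0.04   -0.017   0.0546]
```

Request:
{"fn": "arm_command", "kwargs": {
  "rows": [
    [0,-0.6,1.3,2.5,0],
    [0,-0.5,1.3,2.5,0],
    [0,-0.4,1.3,2.5,0],
    [0,-0.3,1,2,0],
    [0,-0.2,0.8,1.5,0]
  ]
}}

```text
time_s: 31.6
eef_pos: [0.571, 0.0109, 0.135]
eef_rot: [179.8, 0.1, 98.0]
force: [1.0, -5.9, 7.1]
opening: 0.001
finger_force: 3.7
```

Request:
{"fn": "arm_command", "kwargs": {
  "rows": [
    [0,0,0.8,1.5,0],
    [0,0,0.8,1.5,0],
    [0,0,0.5,1,0],
    [0,0,0.5,1,0],
    [0,0,0,0,0]
  ]
}}

```text
time_s: 32.02
eef_pos: [0.5735, 0.0113, 0.13]
eef_rot: [179.8, 0.1, 98.0]
force: [2.2, -4.4, 5.5]
opening: 0.0
finger_force: 2.8
```

```bash
python3 -c "
from k import *
st(); knob()"
```

```text
t 32.02 [0.5735 0.0113 0.13  ] [1.798e+02 1.000e-01 9.800e+01] F [ 2.2 -4.4  5.5] open mm 0.0 ff 2.8
scene 363.8 263.0 rad 6.6
scene on plane [0.5702 0.0065 0.118 ] [-0.04   -0.0217  0.0371]
```

Low force so far. I'll keep going in small steps until the stop.

Request:
{"fn": "arm_command", "kwargs": {
  "rows": [
    [0,0,0.5,1,0],
    [0,0,0.5,1,0],
    [0,0,0.3,1,0],
    [0,0,0.3,0.7,0],
    [0,0,0,0,0]
  ]
}}

```text
time_s: 32.53
eef_pos: [0.5752, 0.0114, 0.1265]
eef_rot: [179.8, 0.1, 98.0]
force: [0.4, -1.3, 7.6]
opening: 0.0
finger_force: 3.5
```

Request:
{"fn": "arm_command", "kwargs": {
  "rows": [
    [0,0,0.3,0.7,0],
    [0,0,0.3,0.7,0],
    [0,0,0.3,0.5,0],
    [0,0,0,0,0],
    [0,0,0,0,0]
  ]
}}

```text
time_s: 32.95
eef_pos: [0.576, 0.0115, 0.125]
eef_rot: [179.8, 0.1, 98.0]
force: [-0.2, -5.5, 11.5]
opening: -0.005
finger_force: 5.8
```

Request:
{"fn": "arm_command", "kwargs": {
  "rows": [
    [0,0,0.3,0.7,0],
    [0,0,0.3,0.7,0],
    [0,0,0.2,0.5,0],
    [0,0,0,0,0],
    [0,0,0,0,0]
  ]
}}

```text
time_s: 33.37
eef_pos: [0.5763, 0.0114, 0.1245]
eef_rot: [179.8, 0.1, 98.0]
force: [-7.1, -6.8, 28.7]
opening: 0.001
finger_force: 14.2
```

```bash
python3 -c "
from k import *
st(); knob()"
```

```text
t 33.37 [0.5763 0.0114 0.1245] [1.798e+02 1.000e-01 9.800e+01] F [-7.1 -6.8 28.7] open mm 0.1 ff 14.2
scene 365.0 265.0 rad 6.4
scene on plane [0.5731 0.0071 0.1123] [-0.04   -0.0216  0.0307]
```

Request:
{"fn": "arm_command", "kwargs": {
  "rows": [
    [0,0,0,0.5,0],
    [0,0,0,0.4,0],
    [0,0,0,0,0],
    [0,0,0,0,0],
    [0,0,0,0,0]
  ]
}}

```text
time_s: 33.88
eef_pos: [0.5764, 0.0114, 0.1243]
eef_rot: [179.8, 0.1, 98.0]
force: [-10.9, -6.7, 36.3]
opening: 0.002
finger_force: 17.9
```

Request:
{"fn": "arm_command", "kwargs": {
  "rows": [
    [0,0,0,-2,0],
    [0,0,0,-4,0],
    [0,0,0,-10,0],
    [0,0,0,-20,0],
    [0,0,0,-30,0]
  ]
}}

```text
time_s: 34.3
eef_pos: [0.5747, 0.0125, 0.1859]
eef_rot: [-179.8, -0.1, 98.0]
force: [1.3, -0.0, 0.4]
opening: 0.002
finger_force: 0.0
```

Request:
{"fn": "arm_command", "kwargs": {
  "rows": [
    [0,0,-20,-30,0],
    [0,0,-30,-30,0],
    [0,0,-30,-20,0],
    [0,0,-10,0,0],
    [0,0,0,0,0]
  ]
}}

```text
time_s: 34.72
eef_pos: [0.4856, -0.0001, 0.2676]
eef_rot: [179.9, 0.0, 98.0]
force: [-0.1, 0.2, -0.3]
opening: 0.001
finger_force: 0.0
```

```bash
python3 - <<'E'
from k import *
st(); knob()
c=r.capture("scene");crop(c["img"],310,180,470,330,4.5,"pics/s9.png")
E
```

```text
t 34.72 [ 4.856e-01 -1.000e-04  2.676e-01] [179.9   0.   98. ] F [-0.1  0.2 -0.3] open mm 0.1 ff 0.0
scene 365.4 264.2 rad 6.7
scene on plane [0.5728 0.009  0.1124] [-0.04   -0.0197  0.0308]
```

View pics/s9.png

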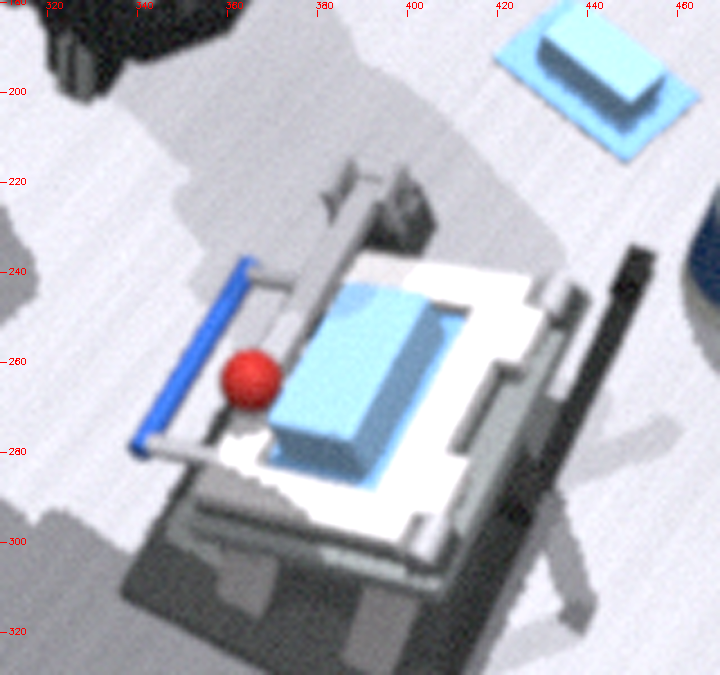

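The clamp is down, with the knob at (365,264), about 31 mm above the floor against 30 mm expected. The bar's midpoint at (353,259) matches a lid angle of 0, and the dome stands in the lid's window. The robot is clear of everything, so I'm handing in.

```bash
python3 -c "
from bench import r
print(r.hand_in())"
```

```text
the job is handed in; nothing more can be done
None
```

The job is handed in: the tray is in the nest, the lid shut and the clamp fully down, with the robot clear, about 35 s on the robot's clock; the final pictures match all three, and no verdict came back.

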